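Pump up the filter test stand until its indicator pin pops

TASK

The filter on the bench test stand is due for its pressure-hold test. Push the valve lever round into line with the pipe, then press the hand pump's plunger down and let it spring back, stroke after stroke, until the indicator pin has popped fully out, and finally push the lever back square across the pipe to shut the pressure in, leaving the plunger up. Only press and push: do not lift or shift the stand, do not touch the indicator pin, and leave the things lying round it where they are.

Things in the scene. Friction and masses are not known exactly. Their poses are not given: they have to be found in the camera images.
- test_stand: Pressure-test stand: loose aluminium base on rubber feet, 28 mm high, about 3.8 kg; long sides at x = -65 and +65 mm, ends at y = -166 and +218 mm. Origin on the bench below the valve, y along the pipe, z up. In order along y: hand pump (-120 mm), brass ball valve (0), indicator head (+120 mm), white filter on its port (+182 mm, top 104 mm high). Pipe 11 mm thick, axis 52 mm high.
- plunger (a joint): How far the pump plunger is pressed, in m: 0 = up, 0.020 = bottomed; a spring brings it up within 0.2 s of release. Takes 5 to 10 N, up to 15 N when fully pumped up (a relief spring yields, so a further stroke does no harm). Valve open: every full stroke raises the pin by about 9 mm, a part stroke in proportion; 4 or 5 full strokes are needed. Valve shut: strokes do nothing.
- plunger_top (a point): Centre of the top of the plunger's black mushroom head, 49 mm across, slightly domed, 16 mm thick; 138 mm above the bench when up, 118 mm when bottomed. Moves with the plunger. The steel pump barrel below it is 53 mm wide, 102 mm high with its gland nut.
- valve_lever (a joint): Valve lever angle in rad: 0 = shut, lever square across the pipe, pointing to the stand's -x; 1.571 = open, in line with the pipe, pointing to +y (to the indicator). Opens clockwise seen from above; stops at both ends; starts at 0 to 0.12. Stays where it is left; pushing at lever_push takes about 2 N.
- lever_push (a point): Point on the lever's centre line 55 mm from the pivot, at mid height of its grey sleeve, 92 mm above the bench. The sleeve is 14 mm wide and 14 mm high and reaches from 26 to 76 mm from the pivot. Free air below it down to the base (28 mm high) or, in line, the pipe (top 58 mm high).
- valve_pivot (a point): The lever's pivot, at the lever's mid height, 92 mm above the bench; its axis is vertical. The brass valve body below is 32 mm wide, 56 mm long and 79 mm high.
- indicator_pin (a joint): Height of the indicator pin in m, in its brass collar: 0 = sunk 22 mm below the collar's top, 0.022 = flush, 0.042 = fully out at its stop, 20 mm above the collar. Starts at 0 to 0.014, out of sight in the bore. Each full pump stroke with the valve open raises it by about 9 mm; it stays there between strokes.
- pin_tip (a point): Centre of the top of the indicator pin, a white rod 12 mm thick with a dark band round its foot that shows only when fully out; its top is then 120 mm above the bench. The steel indicator head round it is 49 mm wide; its brass collar's top, with a dark bore, is 100 mm above the bench.
- spare_filter: Bystander: a loose white inline filter disc, 48 mm across, 46 mm high, lying in front of the stand. Origin: centre of its underside.
- marker_pen: Bystander: a felt marker, 16 x 130 x 18 mm, lying behind the stand. Origin: centre of its underside.
- log_book: Bystander: a dark blue notebook, 210 x 152 x 14 mm, to the left of the stand. Origin: centre of its underside.
- big_syringe: Bystander: a large empty syringe, 32 x 165 x 32 mm, lying to the right of the stand. Origin: centre of its underside.

How it is judged:
By the outcome, as a careful person would: the job done as asked, in the order asked, and still so for the second after the job is handed in, with the robot touching nothing.
It also fails if it takes over 61 s, if anything falls off the work surface, if the arm or the gripper's body presses on something with over 40 N, if the wrist force passes 120 N, or if a joint passes its speed limit or range.

ROBOT

A 6-joint arm with a two-finger parallel gripper is mounted at the origin on a cart in front of the work surface, level with it; the furniture and walls round the work are solid. World frame = base frame: x ahead of the robot, y to its left, z up, the work surface at z = 0. Lengths are in m, angles in rad, forces in N, time in s.
With the tool pointing down it reaches from about 0.35 to 0.95 m from the base axis. Payload 17.4 kg.
Tool frame: the origin (TCP) lies at the very end of the fingers, on their centre line; the grasp point (between the pads) lies 19 mm behind it; y points along the fingers, x is the direction in which the jaws open and shut, and the axes are right-handed (so a half turn about y gives the same grasp; the last joint's range is limited). The gripper opens to 93 mm and grips with 3 to 60 N. Pads are 15 mm wide; open, the fingers measure 128 mm over their backs; the gripper's body (75 mm by 188 mm) begins 65 mm behind the grasp point.
Start: joints at [-1.185, 0.116, 1.442, -0, 1.584, -0.038], TCP at [0.278, -0.615, 0.219] pointing down, gripper open.
Joint ranges: [-2.83, 2.83], [-0.83, 2.19], [0.07, 2.5], [-1.14, 4.28], [0.01, 3], [-2.97, 2.97]. Speed limits (rad/s): [1.89, 1.89, 2.22, 3.14, 3.14, 3.14].

INTERFACE

Orientations are given as a unit quaternion [x, y, z, w].
In Python, from workcell import bot gives the robot as it stands. Calls block until the motion is done:
- bot.movep(position, orientation): joint-space move of the TCP to a pose.
- bot.move_linear(position, rotation=None, feed=0.15, until_force=None): straight line of the TCP; rotation=None keeps the orientation; feed is the mean speed in m/s. With until_force (N) it stops when the force on the tool has changed by that much, and returns True; else False.
- bot.movej(angles): joint-space move.
- bot.set_gripper(opening): opening from 0.0 (shut) to 1.0 (fully open); the grip force is fixed at half the most; returns when the fingers have stopped.
- bot.pause(seconds).
- bot.solve_ik(position, orientation): joint angles nearest the present ones, or None.
- bot.capture(name): name is "scene" or "top"; returns (picture, depth): 480x640x3 uint8, red, green, blue; 480x640 float32, m along the optical axis (not along the pixel's ray), 0 where there is no reading.
- bot.get_calibration(name): a dict with "mtx" (3x3 intrinsics, pixels), "origin" and "rotation" of the camera in the world. Camera axes: x right, y down, z forward; pixel columns grow to the right and rows downward; lengths in m; the calibration is good to about 2 mm. A picture is of the moment at which its call begins. get_calibration takes no time and is no camera call.
A pose or a line that the arm cannot do raises bot.PlanningError and nothing moves.
- bot.close_job(): hands the job in, once; it reports no verdict.
Readings, each from a call of its own:
- bot.current_time(): time.
- bot.current_q(): joint angles.
- bot.current_qvel(): joint speeds.
- bot.current_effort(): joint torques, N m.
- bot.current_ee_pos(): TCP position.
- bot.current_orientation(): TCP orientation.
- bot.current_ft_force(): force on the tool from outside, world axes, zero at the start.
- bot.current_torque(): the same for the moment, N m.
- bot.current_finger_gap(): opening from 0.0 (shut) to 1.0 (fully open).
Only numpy, scipy, OpenCV 4.12 (cv2) and the standard library are available. Lean on these libraries where they do the work, as an engineer would, in place of code of your own. Each camera call takes 0.05 s, during which the arm holds its last target.

## Working session

There is one attempt and no reset: what is moved stays moved. The work goes in short steps, each a Python script; the robot and the scene stay as the last script left them, time stands still between calls to the robot, and variables do not carry over. Pictures are saved under pics/ and viewed, and the job is handed in when it is done.

```bash
ls; mkdir -p pics; python3 - <<'E'
from workcell import bot
import cv2,numpy as np
for n in("scene","top"):
    p,d=bot.capture(n); cv2.imwrite(f"pics/{n}0.png",p[:,:,::-1]); np.save(f"{n}0.npy",d)
    c=bot.get_calibration(n); print(n,c)
print(bot.current_time(),bot.current_orientation())
E
```

```text
pics
scene {'mtx': array([[541.371738  ,   0.        , 318.73845699],
       [  0.        , 541.371738  , 240.39095152],
       [  0.        ,   0.        ,   1.        ]]), 'origin': array([-0.1219604 , -1.01033469,  0.66388559]), 'rotation': array([ 0.80618604, -0.2364099 ,  0.1519144 , -0.52066922])}
top {'mtx': array([[568.42996301,   0.        , 316.88406312],
       [  0.        , 568.42996301, 232.23021305],
       [  0.        ,   0.        ,   1.        ]]), 'origin': array([-0.18489754,  0.2088854 ,  1.07764055]), 'rotation': array([-0.57909709,  0.7478859 , -0.25324865,  0.20292451])}
0.1 [-0.59378252  0.38393978 -0.38336383  0.59417568]
```

View pics/scene0.png

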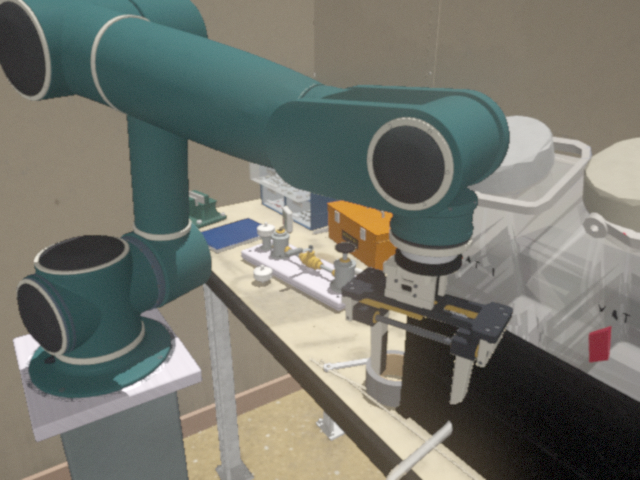

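View pics/top0.png

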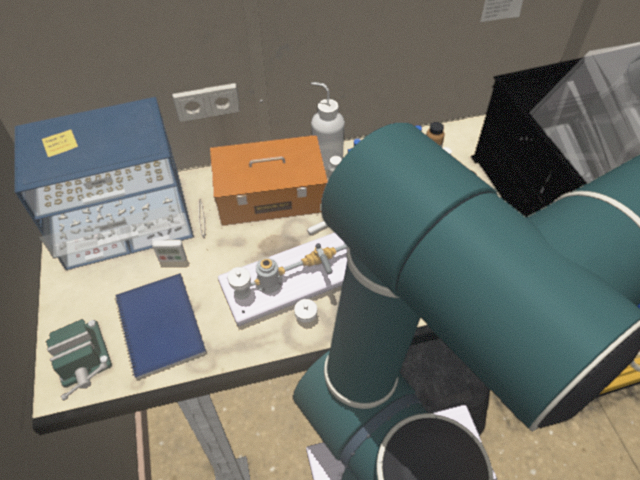

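The top view shows the filter at (240,280), indicator at (267,270) and valve at (320,255). The arm hides the pump, but the scene view shows it at (345,265). Next I'll localize them from depth.

```bash
cat > h.py <<'E'
from workcell import bot
import cv2,numpy as np
from scipy.spatial.transform import Rotation as R
def cloud(n,d):
    c=bot.get_calibration(n);K=c['mtx'];v,u=np.mgrid[:480,:640]
    P=np.stack([(u-K[0,2])/K[0,0]*d,(v-K[1,2])/K[1,1]*d,d],-1)
    W=P@R.from_quat(c['rotation']).as_matrix().T+c['origin']; W[d==0]=np.nan
    return W
def project(n,p):
    c=bot.get_calibration(n);q=(np.atleast_2d(p)-c['origin'])@R.from_quat(c['rotation']).as_matrix()
    q=q@c['mtx'].T; return q[:,:2]/q[:,2:]
def crop(p,f,x0,y0,x1,y1,s):
    cv2.imwrite(f,cv2.resize(p[y0:y1,x0:x1,::-1],None,fx=s,fy=s,interpolation=cv2.INTER_CUBIC))
E
python3 - <<'E'
from h import *
p=cv2.imread('pics/top0.png')[:,:,::-1]; crop(p,'pics/t0c.png',200,200,360,320,5)
s=cv2.imread('pics/scene0.png')[:,:,::-1]; crop(s,'pics/s0c.png',230,200,390,320,5)
W=cloud('top',np.load('top0.npy'));V=cloud('scene',np.load('scene0.npy'))
for n,C,px in(('top',W,[(239,273),(266,262),(318,247),(326,270),(225,280),(242,320),(260,335)]),('sc',V,[(346,247),(280,233),(266,228),(310,252),(262,272)])):
    for u,v in px: print(n,u,v,C[v,u].round(4))
E
```

```text
top 239 273 [0.4896 0.2129 0.1032]
top 266 262 [0.5047 0.1535 0.1002]
top 318 247 [0.5164 0.038  0.098 ]
top 326 270 [0.4545 0.0367 0.0984]
top 225 280 [0.5321 0.2461 0.0267]
top 242 320 [0.425  0.2267 0.025 ]
top 260 335 [0.3941 0.1964 0.0008]
sc 346 247 [ 0.5431 -0.0878  0.1341]
sc 280 233 [0.4967 0.1459 0.0949]
sc 266 228 [0.4888 0.2107 0.0879]
sc 310 252 [0.5213 0.0359 0.0772]
sc 262 272 [0.408  0.0827 0.0321]
```

View pics/t0c.png

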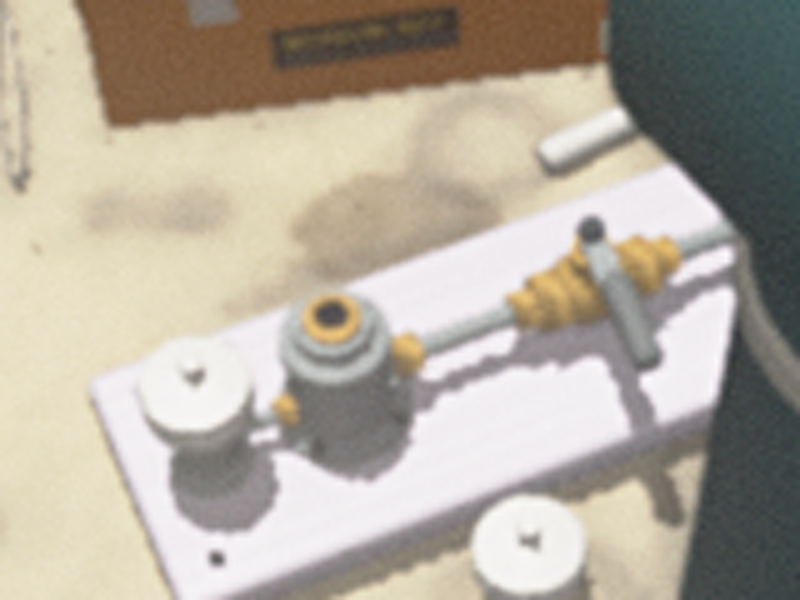

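View pics/s0c.png

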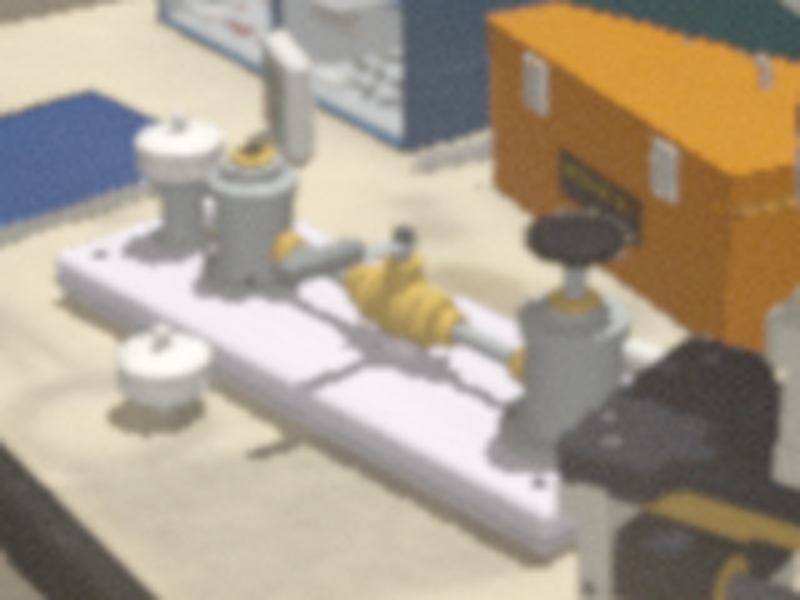

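```bash
python3 - <<'E'
from h import *
W=cloud('top',np.load('top0.npy'));V=cloud('scene',np.load('scene0.npy'))
def sel(C,c,r,z0,z1):
    P=C.reshape(-1,3);m=(np.hypot(P[:,0]-c[0],P[:,1]-c[1])<r)&(P[:,2]>z0)&(P[:,2]<z1);return P[m]
def rep(n,Q):
    if len(Q)<5: print(n,len(Q));return
    e=cv2.minEnclosingCircle(Q[:,:2].astype(np.float32)); print(n,len(Q),'mean',Q.mean(0).round(4),'circ',np.round(e[0],4),round(e[1],4))
rep('filt top',sel(W,(.49,.213),.04,.095,.11)); rep('filt sc',sel(V,(.49,.213),.04,.09,.11))
rep('collar top',sel(W,(.505,.153),.04,.096,.106)); rep('ind sc',sel(V,(.505,.153),.04,.07,.098))
rep('pump sc',sel(V,(.545,-.088),.045,.12,.145)); rep('pump top',sel(W,(.545,-.088),.045,.12,.145))
Q=sel(W,(.48,.03),.08,.094,.11);rep('lever top',Q)
Q=Q[:,:];print(cv2.fitLine(Q[:,:2].astype(np.float32),cv2.DIST_HUBER,0,.01,.01).ravel())
# base edges: minAreaRect of base top points
Q=sel(W,(.5,.1),.25,.02,.034);rep('base',Q);h=cv2.minAreaRect((Q[:,:2]*1000).astype(np.float32));print(h)
for n,C in(('W',W),('V',V)):
  Q=sel(C,(.41,.13),.2,-.01,.01);print(n,'bench z',np.median(Q[:,2]) if len(Q) else None)
E
```

```text
filt top 24 mean [0.4898 0.2169 0.1007] circ [0.4886 0.2192] 0.0114
filt sc 44 mean [0.4878 0.2133 0.0931] circ [0.4891 0.211 ] 0.0203
collar top 110 mean [0.501  0.1549 0.0992] circ [0.5015 0.1567] 0.0176
ind sc 192 mean [0.4957 0.146  0.0851] circ [0.5002 0.1607] 0.0307
pump sc 198 mean [ 0.5404 -0.0865  0.1332] circ [ 0.5455 -0.0826] 0.0267
pump top 0
lever top 130 mean [0.4785 0.0335 0.0971] circ [0.4886 0.0334] 0.0411
[0.9961949  0.08715368 0.47850522 0.03352952]
base 5018 mean [0.5073 0.113  0.0271] circ [0.5652 0.1261] 0.1812
((551.14990234375, 113.11662292480469), (289.1611328125, 311.6534118652344), 80.84898376464844)
W bench z -0.0010866968954738043
V bench z -0.0019105054490653472
```

```bash
python3 - <<'E'
from h import *
W=cloud('top',np.load('top0.npy'));V=cloud('scene',np.load('scene0.npy'))
# toolbox
for n,C,pts in(('top',W,[(270,212),(270,170),(225,212),(318,212),(318,190),(335,125),(500,130),(480,150),(430,130)]),('sc',V,[(430,380),(380,390),(500,400),(440,430),(350,365),(410,320),(550,330)])):
  for u,v in pts: print(n,(u,v),C[v,u].round(3))
r=R.from_quat(bot.current_orientation()).as_matrix();print(r.round(3))
yaw=np.radians(10.2)
for s in(1,-1):
  ys=np.array([-np.sin(yaw),np.cos(yaw),0])*s
  M=np.column_stack([ys,[0,0,-1],np.cross(ys,[0,0,-1])]);q=R.from_matrix(M).as_quat()
  for p in([.46,-.01,.2],[.544,-.083,.17],[.55,.08,.2]): print(s,q.round(3),bot.solve_ik(p,q))
E
```

```text
top (270, 212) [0.696 0.112 0.03 ]
top (270, 170) [0.758 0.093 0.108]
top (225, 212) [0.709 0.217 0.047]
top (318, 212) [ 0.687 -0.005  0.004]
top (318, 190) [ 0.685 -0.005  0.087]
top (335, 125) [ 0.833 -0.086  0.142]
top (500, 130) [ 0.698 -0.455  0.157]
top (480, 150) [ 0.746 -0.45   0.049]
top (430, 130) [ 0.805 -0.33   0.093]
sc (430, 380) [ 0.399 -0.523  0.109]
sc (380, 390) [ 0.381 -0.424  0.027]
sc (500, 400) [ 0.405 -0.649  0.157]
sc (440, 430) [ 0.388 -0.565  0.044]
sc (350, 365) [ 0.396 -0.314  0.005]
sc (410, 320) [ 0.392 -0.474  0.196]
sc (550, 330) [ 0.425 -0.688  0.286]
[[ 0.411 -0.     0.912]
 [-0.912  0.001  0.411]
 [-0.001 -1.     0.   ]]
1 [ 0.454  0.542 -0.542 -0.454] [-7.71858063e-02 -3.62035131e-01  1.90666721e+00 -4.44089210e-16
  1.59696057e+00 -1.82600572e+00]
1 [ 0.454  0.542 -0.542 -0.454] [-1.97761242e-01 -1.40140679e-01  1.77417269e+00 -4.44089210e-16
  1.50756064e+00 -1.94658115e+00]
1 [ 0.454  0.542 -0.542 -0.454] [ 9.85446404e-02 -1.39316815e-01  1.72478039e+00 -4.44089210e-16
  1.55612908e+00 -1.65027527e+00]
-1 [ 0.542 -0.454  0.454 -0.542] [-7.71858063e-02 -3.62035131e-01  1.90666721e+00 -4.44089210e-16
  1.59696057e+00  1.31558694e+00]
-1 [ 0.542 -0.454  0.454 -0.542] [-1.97761242e-01 -1.40140679e-01  1.77417269e+00 -4.44089210e-16
  1.50756064e+00  1.19501150e+00]
-1 [ 0.542 -0.454  0.454 -0.542] [ 9.85446404e-02 -1.39316815e-01  1.72478039e+00 -4.44089210e-16
  1.55612908e+00  1.49131738e+00]
```

```bash
python3 - <<'E'
from h import *
s=cv2.imread('pics/scene0.png')[:,:,::-1]; crop(s,'pics/s0d.png',310,250,510,400+80,3.5) if 0 else crop(s,'pics/s0d.png',310,255,610,480,2.6)
V=cloud('scene',np.load('scene0.npy'))
for u,v in [(385,362),(395,360),(385,400),(420,450),(440,430),(350,367),(405,330),(420,400),(470,380),(500,380),(480,440),(560,400),(600,345),(520,340),(490,330)]: print((u,v),V[v,u].round(3))
E
```

```text
(385, 362) [ 0.263 -0.569  0.228]
(395, 360) [ 0.454 -0.378  0.034]
(385, 400) [ 0.386 -0.434  0.009]
(420, 450) [ 0.341 -0.572  0.035]
(440, 430) [ 0.388 -0.565  0.044]
(350, 367) [ 0.396 -0.313 -0.   ]
(405, 330) [ 0.246 -0.62   0.312]
(420, 400) [ 0.396 -0.508  0.059]
(470, 380) [ 0.402 -0.597  0.158]
(500, 380) [ 0.407 -0.643  0.186]
(480, 440) [ 0.404 -0.628  0.067]
(560, 400) [ 0.412 -0.727  0.21 ]
(600, 345) [ 0.41  -0.758  0.31 ]
(520, 340) [ 0.408 -0.661  0.261]
(490, 330) [ 0.287 -0.704  0.345]
```

View pics/s0d.png

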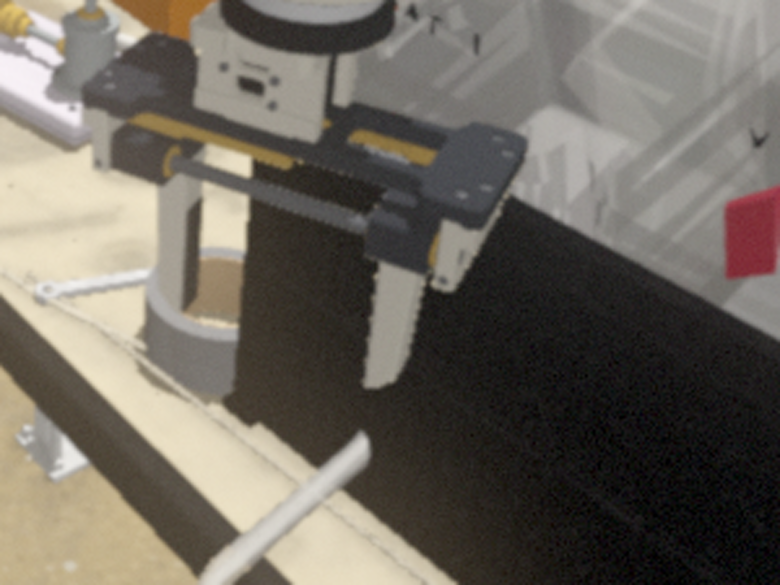

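```bash
cat >> h.py <<'E'
YAW=np.radians(10.2); PIV=np.array([.5226,.0362])
def st(x,y,z,piv=None,yaw=None):
    yaw=YAW if yaw is None else yaw; c,s=np.cos(yaw),np.sin(yaw)
    piv=PIV if piv is None else piv
    return np.array([piv[0]+c*x-s*y,piv[1]+s*x+c*y,z])
def ori(yaw=None,extra=0):
    yaw=(YAW if yaw is None else yaw)+extra
    ys=-np.array([-np.sin(yaw),np.cos(yaw),0]); return R.from_matrix(np.column_stack([ys,[0,0,-1],np.cross(ys,[0,0,-1])])).as_quat()
E
python3 - <<'E'
from h import *
t0=bot.current_time()
bot.set_gripper(0); t1=bot.current_time()
q=np.array(bot.solve_ik(st(-55,-50,0)/1 if 0 else st(-.055,-.05,.2),ori())); print(q)
a=q.copy(); a[0]=-1.185
bot.movej(a); t2=bot.current_time(); bot.movej(q); t3=bot.current_time()
print(t0,t1,t2,t3,bot.current_ee_pos(),bot.current_finger_gap(),bot.current_ft_force())
for n in("scene","top"):
    p,d=bot.capture(n); cv2.imwrite(f"pics/{n}1.png",p[:,:,::-1]); np.save(f"{n}1.npy",d)
    if n=='top': crop(p,'pics/t1c.png',210,190,440,362,3.4)
    else: crop(p,'pics/s1c.png',220,180,440,345,3.6)
E
```

```text
[-1.01012066e-01 -3.19323404e-01  1.87450437e+00 -4.44089210e-16
  1.58641169e+00  1.29176068e+00]
0.1 1.55 2.7583 4.55 [ 0.47732954 -0.02344635  0.200012  ] 0.003928741383406749 [-0.83328792 -0.33043229 -0.69088532]
```

View pics/t1c.png

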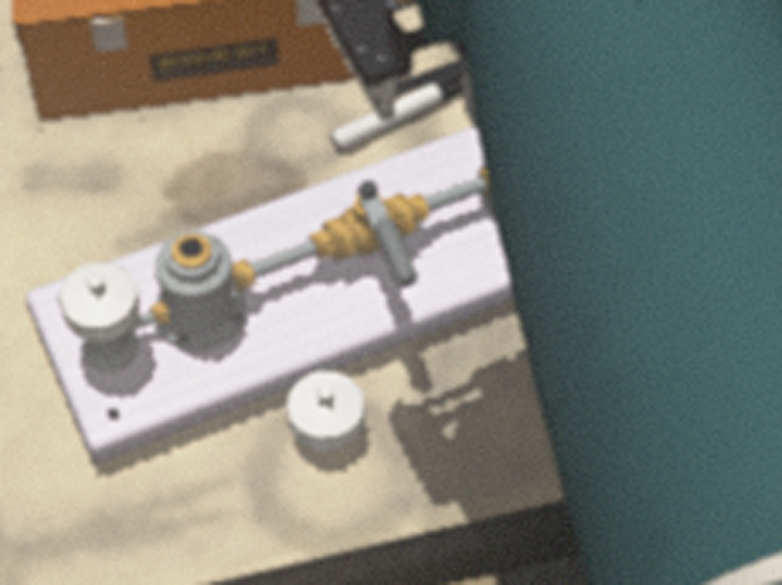

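View pics/s1c.png

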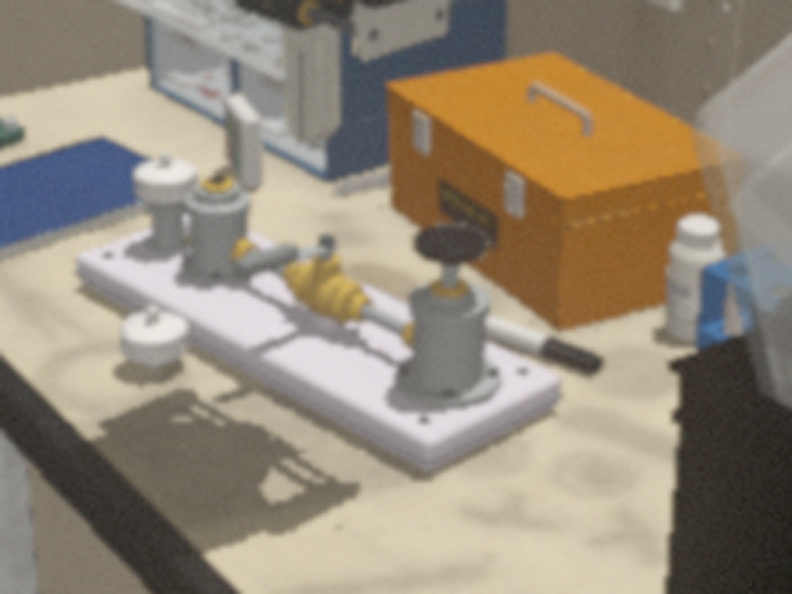

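```bash
python3 - <<'E'
from h import *
a=np.linspace(0,2*np.pi,40)
def circ(x,y,r,z): return np.array([st(x+r*np.cos(t),y+r*np.sin(t),z) for t in a])
th=np.radians(5.2); u=(-np.cos(th),np.sin(th))
L=[circ(0,-.120,.0245,.130),circ(0,.120,.0245,.09),circ(0,.182,.024,.095),
 np.array([st(*p,.028) for p in[(-.065,-.166),(.065,-.166),(.065,.218),(-.065,.218),(-.065,-.166)]]),
 np.array([st(u[0]*r,u[1]*r,.099) for r in(0,.026,.076)])]
for n,b,s in(('top',(210,190,440,362),3.4),('scene',(220,180,440,345),3.6)):
    p=cv2.imread(f'pics/{n}1.png')[b[1]:b[3],b[0]:b[2]]; p=cv2.resize(p,None,fx=s,fy=s,interpolation=cv2.INTER_CUBIC)
    for l in L:
        q=((project(n,l)-b[:2]+.5)*s).astype(np.int32); cv2.polylines(p,[q],False,(0,0,255),1,cv2.LINE_AA)
    cv2.imwrite(f'pics/{n}1o.png',p)
E
```

```text
(no output)
```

View pics/top1o.png

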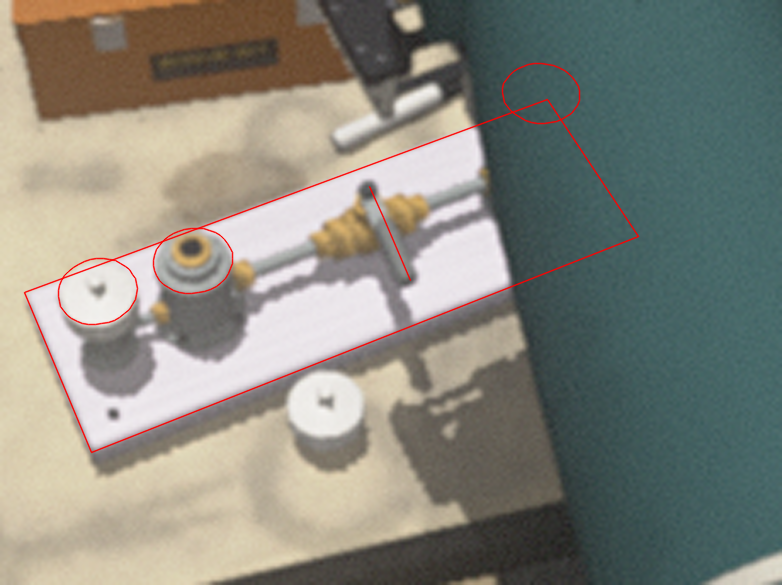

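View pics/scene1o.png

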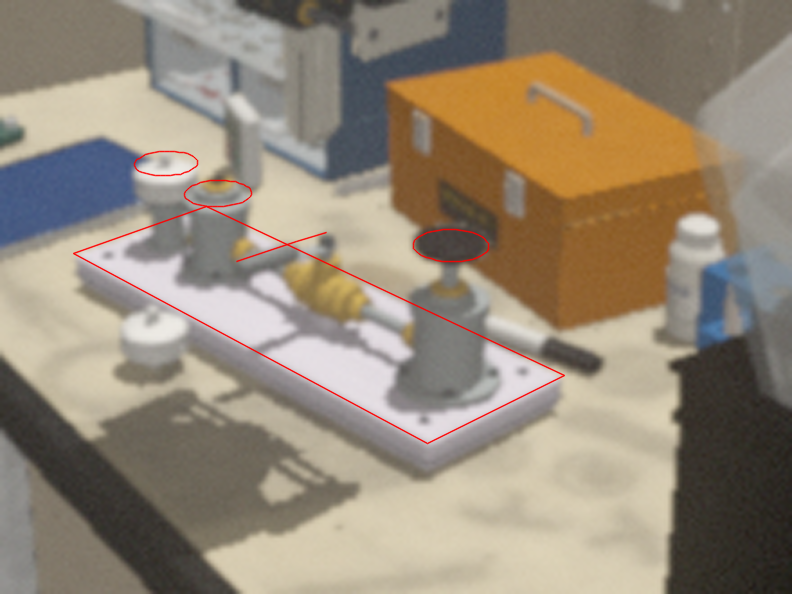

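```bash
cat >> h.py <<'E'
A,B,SC,ZL=.0175,.0075,.050,.080
def fc(th,sgn,extra=0):
    # finger centre for lever angle th; sgn -1: behind lever for opening, +1: for closing
    u=np.array([-np.cos(th),np.sin(th)]);f=np.array([np.sin(th),np.cos(th)])
    h=.007+A*abs(f[1])+B*abs(f[0])+extra
    p=SC*u+sgn*h*f
    return st(p[0],p[1],ZL)
def snap(k):
    for n,b,s in(("top",(210,190,440,362),3.4),("scene",(220,180,440,345),3.6)):
        p,d=bot.capture(n); cv2.imwrite(f"pics/{n}{k}.png",p[:,:,::-1]); np.save(f"{n}{k}.npy",d)
        crop(p,f'pics/{n[0]}{k}c.png',*b,s)
E
python3 - <<'E'
from h import *
bot.move_linear(st(-.055,-.05,ZL),feed=.15)
print(bot.current_time(),np.round(bot.current_ft_force(),2))
d=np.radians
for t in(12,30,48,66,80):
    hit=bot.move_linear(fc(d(t),-1),feed=.08,until_force=12)
    print(t,hit,bot.current_time(),np.round(bot.current_ft_force(),2))
    if hit: break
else:
    f0=np.array(bot.current_ft_force())
    hit=bot.move_linear(fc(d(90),-1,-.008),feed=.03,until_force=6)
    e=np.array(bot.current_ee_pos()); print(hit,bot.current_time(),np.round(bot.current_ft_force(),2),e-fc(d(90),-1))
snap(2)
E
```

```text
5.6 [ 0.11  0.54 -0.35]
12 False 6.1917 [0.34 0.05 0.35]
30 False 6.5583 [-0.41 -0.02 -0.08]
48 False 6.9417 [ 0.29 -0.36  0.17]
66 False 7.3417 [-0.48  0.79 -0.49]
80 False 7.7 [ 0.29  0.76 -0.7 ]
True 8.2167 [-1.3  -0.34  0.3 ] [ 0.00281747 -0.00048091 -0.00048597]
```

View pics/t2c.png

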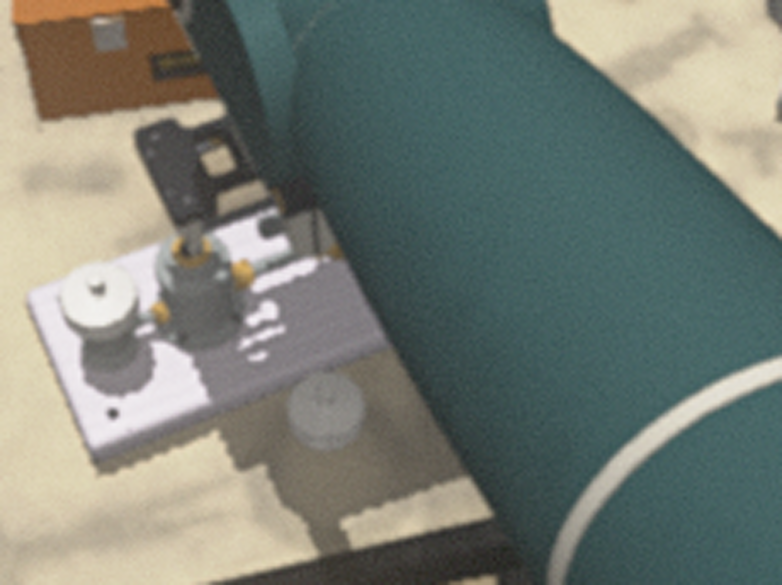

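View pics/s2c.png

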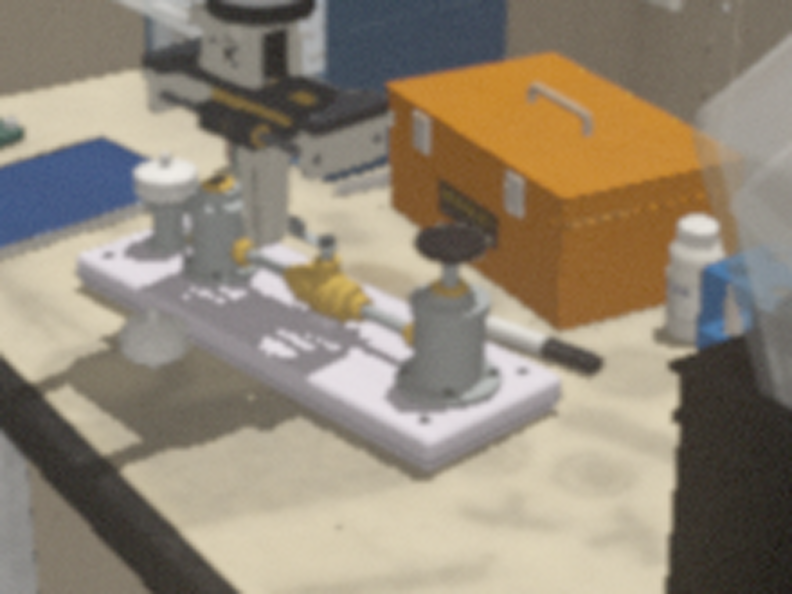

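```bash
python3 - <<'E'
from h import *
e=np.array(bot.current_ee_pos()); b=st(-.03,0,0)-st(0,0,0)
bot.move_linear(e+b,feed=.1); bot.move_linear([*(e+b)[:2],.165],feed=.2)
bot.move_linear(st(0,-.12,.165),feed=.2)
snap(3)
print(bot.current_time())
bot.move_linear(st(0,-.12,.145),feed=.1)
for k in range(1):
    hit=bot.move_linear(st(0,-.12,.1165),feed=.05,until_force=25)
    print(hit,bot.current_ee_pos(),bot.current_ft_force())
    bot.move_linear(st(0,-.12,.147),feed=.1); bot.pause(.2)
print(bot.current_time())
snap(4)
E
```

```text
10.4583
True [ 0.54456668 -0.08202643  0.11833129] [-2.52367575 -0.38077905  7.3442283 ]
12.025
```

View pics/t3c.png

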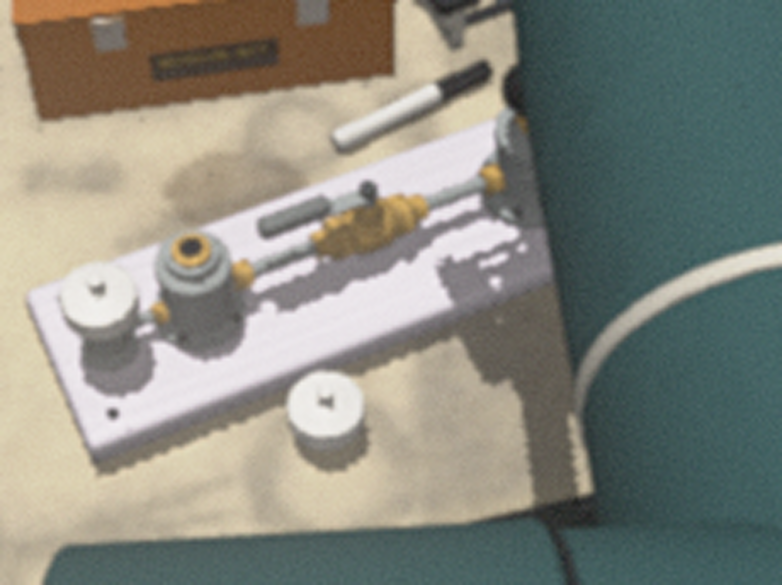

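View pics/s3c.png

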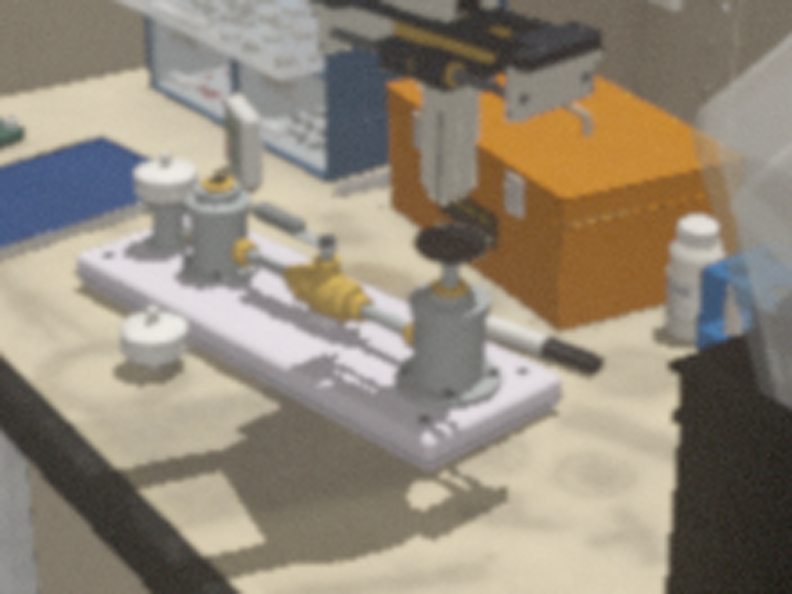

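View pics/s4c.png

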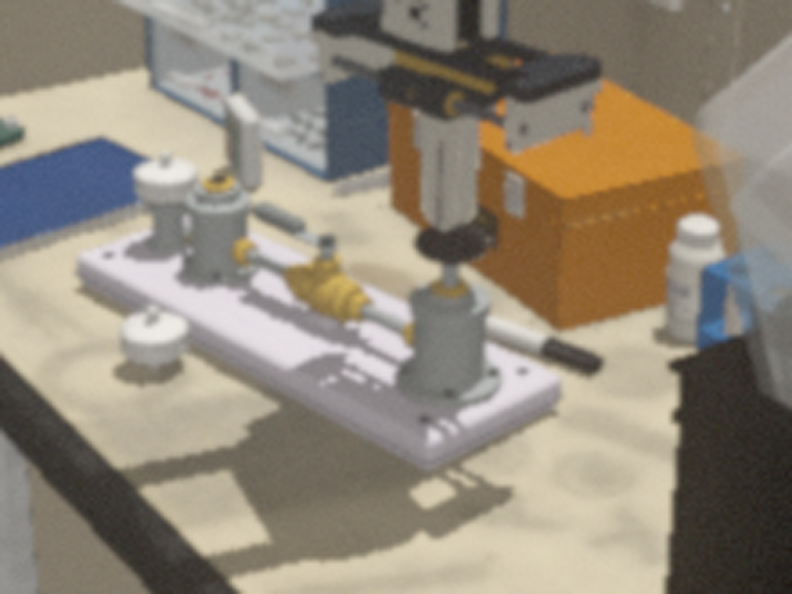

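```bash
python3 - <<'E'
from h import *
for k in range(3):
    hit=bot.move_linear(st(0,-.12,.1165),feed=.05,until_force=25)
    print(hit,bot.current_ee_pos()[2],bot.current_ft_force()[2])
    bot.move_linear(st(0,-.12,.147),feed=.1); bot.pause(.2)
print(bot.current_time())
snap(5)
t=cv2.imread('pics/top5.png')[:,:,::-1];s=cv2.imread('pics/scene5.png')[:,:,::-1]
a=cv2.resize(t[235:295,230:300],(390,334),interpolation=cv2.INTER_CUBIC);b=cv2.resize(s[205:265,245:315],(390,334),interpolation=cv2.INTER_CUBIC)
cv2.imwrite('pics/pin5.png',np.hstack([a,b])[:,:,::-1])
E
```

```text
True 0.1183820727788944 7.8930753279092585
True 0.11834999587734098 7.588669897863396
True 0.11838724609454729 8.232846222640678
15.8333
```

View pics/pin5.png

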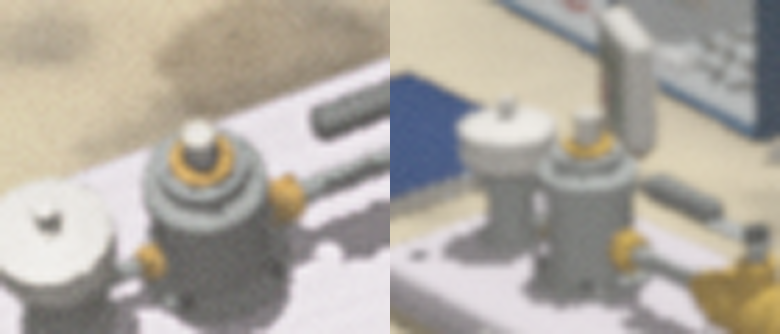

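The pin now shows above the collar at about (200,145), but no dark band is visible yet. I'll add strokes, which the relief spring makes harmless.

```bash
python3 - <<'E'
from h import *
rows=[]
for k in range(2):
    hit=bot.move_linear(st(0,-.12,.1165),feed=.05,until_force=28)
    print(hit,bot.current_ee_pos()[2],bot.current_ft_force()[2])
    bot.move_linear(st(0,-.12,.147),feed=.1); bot.pause(.2)
    snap(6+k)
    W=cloud('top',np.load(f'top{6+k}.npy'));P=W.reshape(-1,3);c=st(0,.12,0)
    print('pin z',np.sort(P[np.hypot(P[:,0]-c[0],P[:,1]-c[1])<.02][:,2])[-6:].round(4))
    t=cv2.imread(f'pics/top{6+k}.png');s=cv2.imread(f'pics/scene{6+k}.png')
    rows.append(np.hstack([cv2.resize(x,(390,290),interpolation=cv2.INTER_CUBIC) for x in(t[240:292,230:300],s[205:257,245:315])]))
cv2.imwrite('pics/pin67.png',np.vstack(rows)); print(bot.current_time())
E
```

```text
True 0.11830341037503636 7.315657467446569
pin z [0.1203 0.1207 0.1209 0.1213 0.1216 0.1225]
True 0.1183125769023166 6.960496046124537
pin z [0.1216 0.1218 0.1223 0.1229 0.1238 0.1243]
18.625
```

View pics/pin67.png

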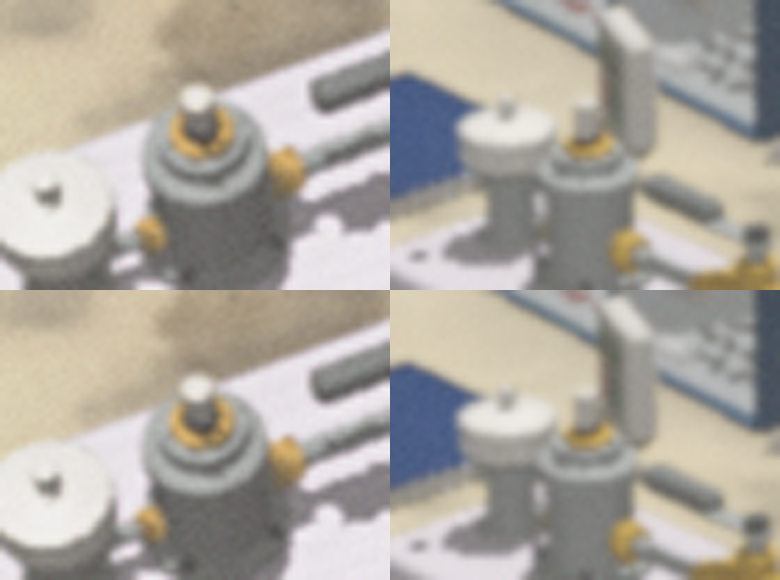

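```bash
python3 - <<'E'
from h import *
bot.move_linear(st(0,-.12,.168),feed=.15)
bot.move_linear(st(.045,.05,.168),feed=.2)
bot.move_linear(st(.045,.05,ZL),feed=.15)
d=np.radians
for t in(84,66,48,30,12):
    hit=bot.move_linear(fc(d(t),1),feed=.08,until_force=12)
    print(t,hit,bot.current_time(),np.round(bot.current_ft_force(),2))
    if hit: break
else:
    hit=bot.move_linear(fc(0,1,-.012),feed=.03,until_force=6)
    e=np.array(bot.current_ee_pos()); print(hit,bot.current_time(),np.round(bot.current_ft_force(),2),e-fc(0,1))
    e=np.array(bot.current_ee_pos()); b=st(0,.02,0)-st(0,0,0)
    bot.move_linear(e+b,feed=.1); bot.move_linear([*(e+b)[:2],.2],feed=.2)
    bot.move_linear(st(-.11,-.03,.24),feed=.2)
snap(8);print(bot.current_time())
E
```

```text
84 False 21.2583 [-0.17 -0.28  0.2 ]
66 False 21.5667 [ 0.77  0.59 -0.66]
48 False 21.8917 [-0.27  0.1  -1.07]
30 False 22.2417 [-0.45  0.82  0.43]
12 False 22.6167 [ 1.61  0.79 -1.15]
True 23.125 [0.74 0.85 0.55] [ 0.00322467 -0.00027731 -0.00014989]
24.9917
```

View pics/t8c.png

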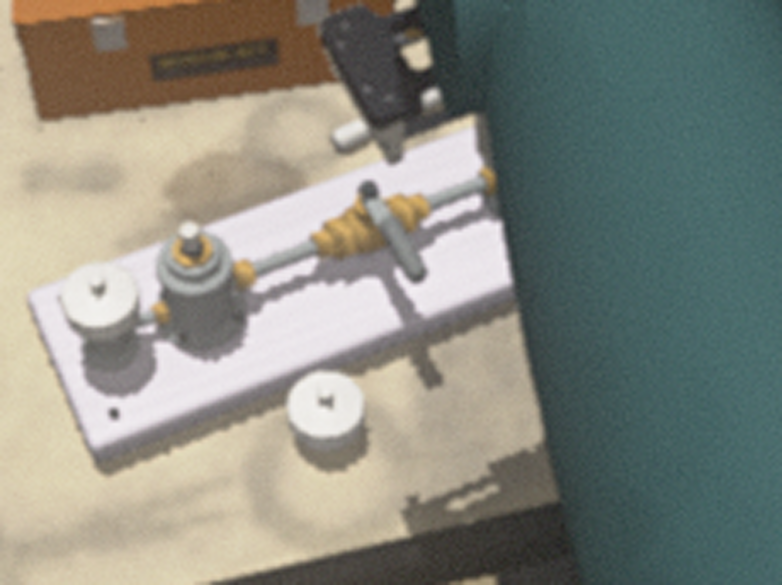

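View pics/s8c.png

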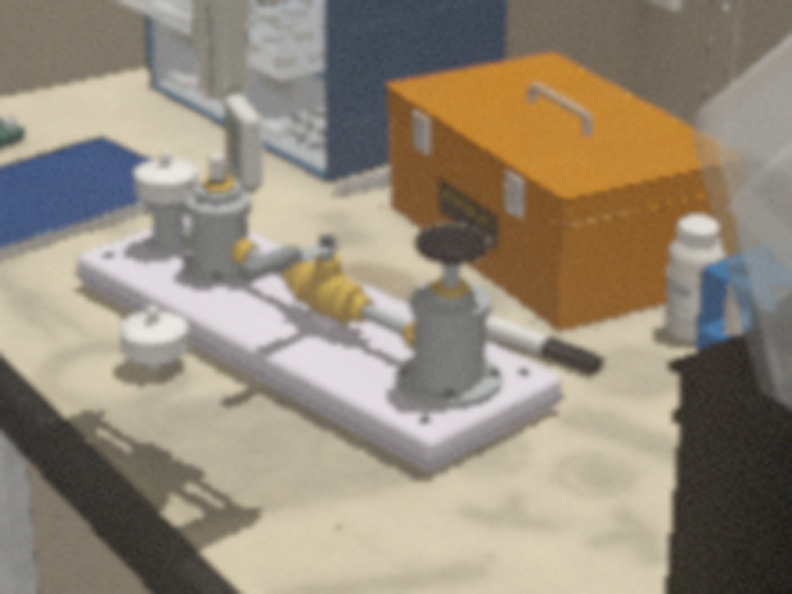

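```bash
python3 - <<'E'
from h import *
def sleeve(k):
    W=cloud('top',np.load(f'top{k}.npy')).reshape(-1,3)
    c=st(-.05,0,0);m=(np.hypot(W[:,0]-c[0],W[:,1]-c[1])<.032)&(W[:,2]>.09)&(W[:,2]<.108)
    Q=W[m]; v=cv2.fitLine(Q[:,:2].astype(np.float32),cv2.DIST_HUBER,0,.01,.01).ravel()
    cen=Q.mean(0)[:2]-PIV; return len(Q),np.degrees(np.arctan2(v[1],v[0])),np.degrees(np.arctan2(-cen[1],-cen[0]))
for k in(0,1,8): print(k,sleeve(k))
a=cv2.imread('pics/top1.png').astype(int);b=cv2.imread('pics/top8.png').astype(int)
# stand shift: register base-corner/filter/bystanders patches
for n,(x0,y0,x1,y1) in(('top',(215,262,262,330)),('top',(290,295,325,330)),('scene',(225,240,350,315)),('scene',(325,238,380,310))):
    a=cv2.imread(f'pics/{n}1.png',0)[y0:y1,x0:x1];b=cv2.imread(f'pics/{n}8.png',0)[y0:y1,x0:x1]
    print(n,cv2.phaseCorrelate(a.astype(float),b.astype(float)))
E
```

```text
0 (141, np.float32(4.7258334), np.float64(2.933666104862416))
1 (140, np.float32(3.592257), np.float64(3.1178758101923885))
8 (138, np.float32(10.708161), np.float64(8.8131946369112))
top ((0.2796479417079709, -0.08615569357704089), 1.015922656037698)
top ((-0.05029882045458578, -0.044638785402256076), 1.011539423730937)
scene ((0.7139326398341694, 0.7155954686351507), 0.8709831140317067)
scene ((0.19562356084639987, 0.026873265744775665), 0.9981906005181067)
```

```bash
python3 - <<'E'
from workcell import bot
bot.close_job(); print(bot.current_time())
E
```

```text
the job is handed in; nothing more can be done
the job is handed in; nothing more can be done
```

The pressure-hold test is done and handed in at about 25 s of the 61 s allowed. I opened the lever, gave the plunger six full strokes, pushed the lever back square across the pipe, and moved the arm clear.

**Last checks**
- **Valve open:** the picture after opening showed the lever in line with the pipe before the first stroke.
- **Plunger:** every stroke stopped on contact at about 118 mm, which is bottomed. The final picture shows it back up.
- **Pin:** fully out after stroke 5. Depth put its top at about 0.120 to 0.124 m and the dark band looked visible, though the picture is blurry there. Stroke 6 changed nothing in the pictures, and the pin is still out in the final picture.
- **Valve shut:** the two ways I measured the lever angle disagree slightly, 10.7° and 8.8° against the stand's 10.2°. That makes it shut to within about 1.5°. The closing push stopped on a 6 N force rise at the expected place, and I did not push a second time to confirm the stop.
- **Stand and bystanders:** three of the four image comparisons showed a shift of 0.3 pixel or less, roughly half a millimetre at most. The fourth read about 0.7 pixel each way. It covered the moved lever and shadows, so I did not rely on it. The spare filter had not moved, and the notebook and pen look unmoved by eye. The syringe was never visible in my pictures, so I could not check it.

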